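# Close the toggle clamp and set its thumbscrew

## Robot

A 7-joint arm with a two-finger parallel gripper is mounted at the origin on the work surface. World frame = base frame: x ahead of the robot, y to its left, z up, the work surface at z = 0. Lengths are in m, angles in rad, forces in N, time in s.
With the tool pointing down it reaches from about 0.425 to 0.875 m from the base axis. Payload 4.7 kg.
Tool frame: the origin (TCP) lies on the mounting face of the last link; the fingertips stand 182 mm ahead of it and the grasp point (between the pads) lies 164 mm ahead of it (ctrl.finger_overhang is the distance from the TCP to the fingertips, in m); z points along the fingers, y is the line along which they close (so a half turn about z gives the same grasp; the last joint's range is limited). The gripper opens to 87 mm and grips with 3 to 60 N. Pads are 19 mm wide; open, the fingers measure 117 mm over their backs; the gripper's body (75 mm by 190 mm) begins 51 mm behind the grasp point.
Start: joints at [1.323, 0.321, -0.07, 1.45, 0.023, 1.371, -0.057], TCP at [0.168, -0.628, 0.405] pointing down, gripper open.
Joint ranges: [-2.86, 2.86], [-0.3, 2.09], [-1.38, 1.24], [0.06, 2.45], [-1.56, 4.7], [0.09, 2.05], [-2.69, 2.69]. Speed limits (rad/s): [2.57, 2.57, 3.14, 3.14, 3.14, 3.14, 3.14].

## Interface

Orientations are given as a rotation vector (axis times angle).
In Python, from bench import ctrl gives the robot as it stands.
- The arm moves only by the shell command python3 -m jog 'ROWS' [FORCE]. ROWS is a JSON object of lists of equal length, an entry for each row: "translation": the shift along the tool's x, y, z as a fraction of full scale, a list of three; "yaw": the turn about the tool's z as a fraction of full scale; "jaw": the closure, from 0 (fully open) to 1 (shut). In form: {"translation": [[dx, dy, dz], ...], "yaw": [yaw, ...], "jaw": [jaw, ...]}. A call has 1 to 8 rows; each row is the pose to reach, as a shift and turn from the pose commanded when the call began, along the tool's axes at that moment, turning the shorter way round; what a row does not reach only later rows make up. Full scale, the value 1, is 0.2 m for a shift and 180 degrees for a turn. A row lasts 1/8 s, in which the tool goes at most 62.5 mm and 10.7 degrees, less where a joint would pass 70% of its speed; a pose out of reach is approached as far as the arm can. A call with a number of a shift or a turn outside -1 to 1 is refused whole. A call with a gripper value outside its range is refused whole. The fingers move at their own pace and stop on an object; FORCE is the grip in N (left out, the last holds). Time passes only in rows, so rows that repeat a pose let the fingers close. It gives the time, the measured TCP pose, the force, the opening and the grip force at its end, in the units of the state.
- ctrl.get_state(): the state, without advancing time (a new reading comes with each control period).
- ctrl.get_image(name): name is "scene" or "top" or "wrist"; returns a dict with "pixels" (420x560x3 uint8, blue, green, red), "fx", "fy", "cx", "cy" (pixels), "k1" (the pictures are not rectified: a ray, as slopes to the right and down, at radius r is drawn at 1 + k1 r^2 times it, then the intrinsics apply), "R" (3x3) and "t" (3): a world point X has camera coordinates R X + t; the wrist camera has in their place "mount" (4x4, takes a point from camera to tool coordinates, whose origin is the TCP and whose axes are the flange's). Camera axes: x right, y down, z forward; pixel columns grow to the right and rows downward; lengths in m; the calibration is good to about 2 mm. A picture is of the moment at which its call begins: read the wrist's pose just before it. There is no depth.
- ctrl.close_job(): hands the job in; it is judged then, once.
Trained networks look in a picture, given as the dict that the camera call returned (one of the last four; its "shot" number tells which), for a name from the list of things; names that differ only in an ending like _2 or _b are one class to them, and where a whole thing is asked for, a point or a joint stands for the part that bears it (a point fixed in the world has none). Each returns a list of dicts, best first, with "p" (0 to 1); they miss things now and then, are a little off and sometimes report something else, mostly with a low value. They report only what shows in the picture. A call takes as long as a camera call.
- ctrl.silhouettes(label, picture): "region" (420x560 bool, what is visible of it) and "at" ([column, row] in pixels, amid what is visible of it).
The state is a dict: "time": time; "joint_positions": joint angles; "qd": joint speeds; "joint_torque": joint torques, N m; "position": TCP position; "tool_rot": TCP orientation; "ft_force": force on the tool from outside, world axes, zero at the start; "torque": the same for the moment, N m; "grip_width": opening from 0.0 (shut) to 1.0 (fully open); "grip_force": force on a finger pad.
Only numpy, scipy, OpenCV 4.12 (cv2) and the standard library are available. Lean on these libraries where they do the work, as an engineer would, in place of code of your own. Each camera call takes 0.05 s, during which the arm holds its last target. There are 200 camera calls.

## Task

Swing the toggle clamp's rubber-gripped handle all the way down so that the clamp is shut, then turn the winged thumbscrew on its arm clockwise until it seats, and back it off a quarter turn so that a carton flap will just slip under the pad. Finish while still gripping the thumbscrew's wing there, holding it still with the clamp shut: do not let go. Leave the battery pack, egg cup, scoop and spray nozzle where they are.

Things in the scene. Friction and masses are not known exactly. Their poses are not given: they have to be found in the camera images.
- clamp: Steel toggle clamp on a fixed plywood board (230 x 85 x 12 mm; x -95 to +135). Origin on the counter under the arm's hinge; z up, x along the arm towards its screw, away from the handle, y along the hinges. Cheeks 62 mm high. Place and yaw vary: the arm points to the robot's left (+y), give or take 0.6 rad. Shutting the handle lowers the arm from 0.5 rad raised to level.
- handle (a joint): Handle angle (rad): 0 open, 0.9 fully shut on its stop; starts at 0 to 0.15. From handle_pivot the handle points to the clamp's -x, 1.08 minus this value above level (steep when open, nearly flat when shut). Flat steel 16 x 8 mm, then a round red grip 18 mm thick, 51 to 121 mm from the pivot. Stays where it is left; needs 6 to 8 N at the grip.
- handle_pivot (a point): Hinge axis of the handle: 50 mm above the counter, 20 mm behind the clamp's origin (at x = -20 mm, y = 0); fixed to the clamp, axis along the clamp's y.
- handle_tip (a point): Outer end of the handle's round grip, on its centre line, 121 mm from handle_pivot.
- screw (a joint): Turn of the thumbscrew (rad), growing clockwise seen from above. 3.0 = seated, a hard stop; 0 = fully out. Starts at 0.7 to 2.3. At 3.0 the wing's long side lies along the arm (clamp x), at 1.43 (a quarter turn back) square across it. Light friction (0.05 N m), stays where it is left, does not rise or sink. May be gripped again part-way; 10 to 20 N of grip is enough.
- wing: The thumbscrew's wing: dark bar 46 mm long (x), 12 thick (y), 26 high (z, up the screw's axis), on edge. Origin: centre of its underside. With the clamp shut it is upright, 74 to 100 mm above the counter, 85 mm from the clamp's origin along clamp x; below it 10 mm of stem (10 thick), a nut 20 wide and 6 high, then the arm (18 wide, top 58 mm above the counter). Pinch across its thickness.
- wing_mid (a point): Middle of the wing, 13 mm above its underside, on the screw's axis (87 mm above the counter with the clamp shut): the place to grip.
- battery: Bystander: orange drill battery pack, 115 x 75 x 54 mm, origin under its centre.
- egg_cup: Bystander: white porcelain egg cup, 50 mm wide, 62 mm high, origin under its centre.
- scoop: Bystander: copper scoop, 85 x 60 x 35 mm tray with a handle reaching 137 mm to its -x, origin under the tray's centre.
- nozzle: Bystander: blue spray nozzle head, about 70 x 32 x 46 mm, origin under its round collar.

How it is judged:
By the outcome, as a careful person would: the job done as asked, in the order asked, and still so for the second after the job is handed in, while the arm keeps its last pose, push and grip.
It also fails if it takes over 72 s, if anything falls off the work surface, if the arm or the gripper's body presses on something with over 40 N, if the wrist force passes 120 N, or if a joint passes its speed limit or range.

## Working session

There is one attempt and no reset: what is moved stays moved. The work goes in short steps, Python scripts to look and compute and a shell command to move; the robot and the scene stay as the last step left them, time stands still between calls to the robot, and variables do not carry over. Pictures are saved under pics/ and viewed, at most 10 in all, crops included, and the job is handed in when it is done.

```bash
mkdir -p pics; ls; python3 - <<'E'
from bench import ctrl
import cv2, numpy as np
s=ctrl.get_state(); print({k:np.round(v,3).tolist() for k,v in s.items()}, ctrl.finger_overhang)
ims=[]
for n in("scene","top"):
    im=ctrl.get_image(n); cv2.imwrite(f"pics/{n}0.png",im["pixels"])
    print(n,{k:np.round(im[k],4).tolist() for k in("fx","fy","cx","cy","k1","R","t")})
    for l in("clamp","handle","wing","screw"):
        print(l,[(round(d["p"],2),d["at"],int(d["region"].sum())) for d in ctrl.silhouettes(l,im)[:3]])
E
```

```text
pics
{'time': 0.0, 'joint_positions': [1.323, 0.322, -0.07, 1.452, 0.023, 1.371, -0.057], 'qd': [0.001, -0.002, 0.001, 0.001, 0.001, -0.001, 0.001], 'joint_torque': [0.0, -49.129, -0.404, -31.254, -0.064, 0.044, 0.0], 'position': [0.168, -0.628, 0.404], 'tool_rot': [-3.113, -0.41, 0.0], 'ft_force': [0.926, -0.964, -0.061], 'torque': [0.048, -0.019, 0.019], 'grip_force': 0.0, 'grip_width': 0.996} 0.1822
scene {'fx': 421.0707, 'fy': 421.0707, 'cx': 284.8149, 'cy': 208.3633, 'k1': -0.1224, 'R': [[0.8264, 0.5631, -0.0073], [0.4504, -0.6687, -0.5915], [-0.338, 0.4855, -0.8062]], 't': [-0.5233, -0.1533, 1.2229]}
clamp [(0.61, [239.0, 229.2], 2716)]
handle []
wing []
screw [(0.45, [237.0, 187.6], 94)]
top {'fx': 379.1562, 'fy': 379.1562, 'cx': 280.5166, 'cy': 215.7241, 'k1': -0.0729, 'R': [[0.008, -1.0, 0.0007], [-0.9978, -0.008, -0.0661], [0.0661, -0.0002, -0.9978]], 't': [0.0639, 0.5873, 0.7856]}
clamp [(0.93, [309.0, 263.1], 4288)]
handle []
wing [(0.74, [294.4, 275.9], 267)]
screw [(0.5, [296.4, 277.1], 219)]
```

View pics/top0.png

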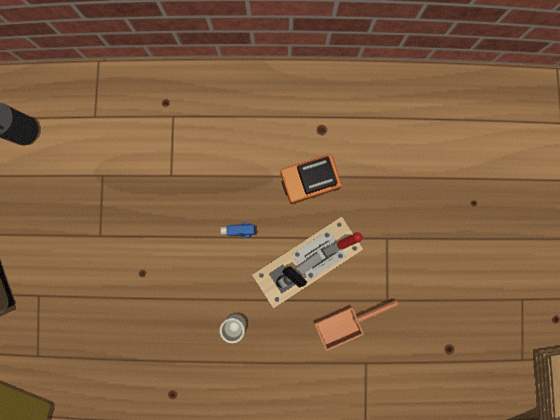

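View pics/scene0.png

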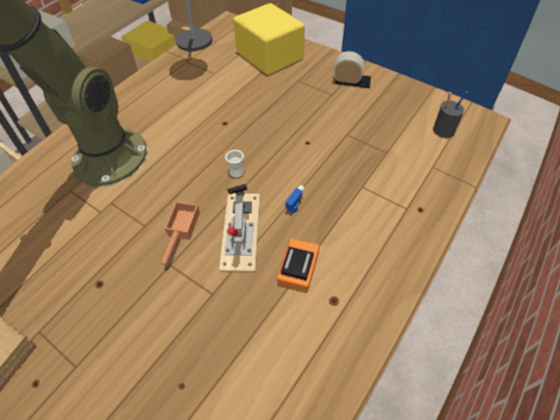

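The top view shows the board centred near (309,262), with the wing at (294,276) and the red grip at (350,241). The arm points lower-left. The nozzle (240,230), cup (233,328), scoop (345,325) and battery (312,178) are all clear of it.

```bash
cat > h.py <<'E'
from bench import ctrl
import cv2, numpy as np
from scipy.spatial.transform import Rotation as Ro
from scipy.optimize import least_squares
def cam(im,st=None):
    if "R" in im: return np.array(im["R"]),np.array(im["t"])
    M=np.array(im["mount"]); T=np.eye(4); T[:3,:3]=Ro.from_rotvec(st["tool_rot"]).as_matrix(); T[:3,3]=st["position"]
    C=np.linalg.inv(T@M); return C[:3,:3],C[:3,3]
def proj(im,X,st=None):
    R,t=cam(im,st); c=np.atleast_2d(X)@R.T+t; s=c[:,:2]/c[:,2:]
    s=s*(1+im["k1"]*(s**2).sum(1,keepdims=True)); return s*[im["fx"],im["fy"]]+[im["cx"],im["cy"]]
def ray(im,uv,st=None):
    R,t=cam(im,st); d=(np.atleast_2d(uv)-[im["cx"],im["cy"]])/[im["fx"],im["fy"]]; s=d.copy()
    for _ in range(15): s=d/(1+im["k1"]*(s**2).sum(1,keepdims=True))
    return -R.T@t, np.c_[s,np.ones(len(s))]@R
def onz(im,uv,z,st=None):
    o,d=ray(im,uv,st); return o+d*((z-o[2])/d[:,2])[:,None]
def rect(im,mask,z,st=None):
    v,u=np.nonzero(mask); P=onz(im,np.c_[u,v].astype(float),z,st)[:,:2]
    return cv2.minAreaRect((P*1000).astype(np.float32)),P
E
python3 - <<'E'
from h import *
im=ctrl.get_image("top"); px=im["pixels"]; print("cam",-np.array(im["R"]).T@im["t"])
hsv=cv2.cvtColor(px,cv2.COLOR_BGR2HSV); 
reg=ctrl.silhouettes("clamp",im)[0]["region"]
r,P=rect(im,reg,.012); print("reg",r)
wood=cv2.dilate(reg.astype(np.uint8),np.ones((5,5)))>0
pl=wood&(hsv[...,2]>180)&(hsv[...,1]>40)&(hsv[...,1]<130)&(hsv[...,0]<35); 
n,l,s,_=cv2.connectedComponentsWithStats(pl.astype(np.uint8)); print(s[1:,4].max())
pl=np.isin(l,[i for i in range(1,n) if s[i,4]>15])
print("ply",rect(im,pl,.012)[0])
w=ctrl.silhouettes("wing",im)[0]["region"]; print("wing z.1",rect(im,w,.13)[0])
red=wood&(hsv[...,1]>170)&((hsv[...,0]<6)|(hsv[...,0]>174)); print("red",rect(im,red,.13)[0],red.sum())
cv2.imwrite("pics/c0.png",cv2.resize(px[200:320,230:380],None,fx=5,fy=5,interpolation=cv2.INTER_CUBIC))
E
```

```text
cam [0.53358934 0.06873764 0.8226881 ]
reg ((494.19207763671875, 5.5332489013671875), (85.68280029296875, 243.87503051757812), 33.824676513671875)
1718
ply ((489.866943359375, 10.603851318359375), (83.52131652832031, 228.8297119140625), 33.450531005859375)
wing z.1 ((469.4424133300781, 42.25201416015625), (52.03457260131836, 21.541858673095703), 51.254234313964844)
red ((500.3311462402344, -15.999748229980469), (35.67972946166992, 154.1964569091797), 30.095375061035156) 214
```

View pics/c0.png

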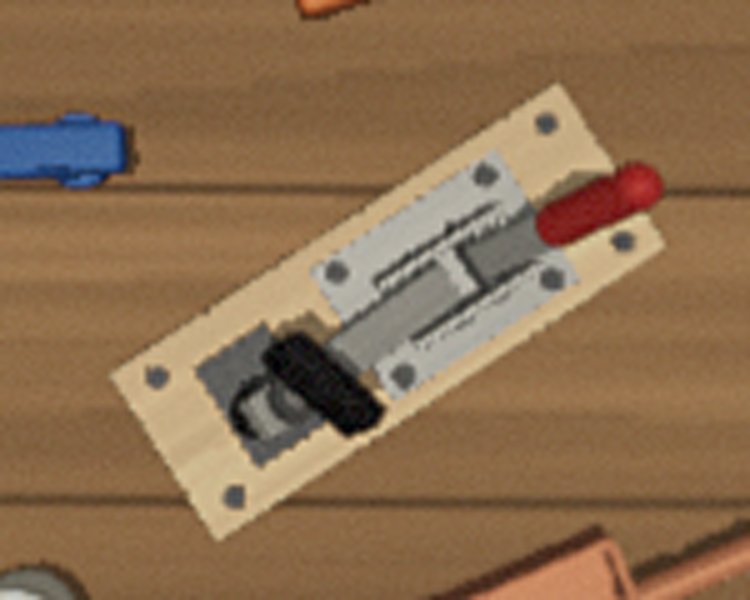

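The crop shows the plywood fit is sound: it measures 229 x 84 mm against the expected 230 x 85. The grip tip is at crop (645,185) and the wing runs from (290,350) to (365,415). Next I'll measure the handle angle and the raised wing.

```bash
cat >> h.py <<'E'
YAW=np.deg2rad(123.45); CX=np.array([np.cos(YAW),np.sin(YAW),0]); ORG=np.array([.48987,.0106,0])-.02*CX
PIV=ORG-.02*CX+[0,0,.05]
def hp(v,r): a=1.08-v; return PIV+r*(-np.cos(a)*CX+[0,0,np.sin(a)])
E
python3 - <<'E'
from h import *
print("org",ORG)
for n in("top","scene"):
    im=ctrl.get_image(n); hsv=cv2.cvtColor(im["pixels"],cv2.COLOR_BGR2HSV)
    c=proj(im,hp(.07,.1))[0].astype(int); m=np.zeros(hsv.shape[:2],bool); m[c[1]-25:c[1]+25,c[0]-25:c[0]+25]=1
    m&=(hsv[...,1]>170)&((hsv[...,0]<4)|(hsv[...,0]>174))
    y,x=np.nonzero(m); print(n,m.sum(),x.mean(),y.mean(),x.min(),x.max(),y.min(),y.max())
    for v in(0,.05,.1,.15): print(v,proj(im,[hp(v,r) for r in(.051,.086,.121)]).round(1).tolist())
    pts=proj(im,[ORG-.095*CX+[0,0,.012],ORG+.135*CX+[0,0,.012]]).round(1); print("board ends",pts.tolist())
def axes(p,s):
    R=Ro.from_rotvec(s["tool_rot"]).as_matrix(); return R.T@(p-np.array(s["position"]))/.2
s=ctrl.get_state()
R=Ro.from_rotvec(s["tool_rot"]).as_matrix(); print(R.round(3))
for v in(0,.05,.1,.15): print(v,hp(v,.105).round(4),(axes(hp(v,.105)+[0,0,.164],s)).round(3))
E
```

```text
org [ 0.50089418 -0.00608734  0.        ]
top 195 349.46153846153845 240.46153846153845 338 361 233 248
0 [[338.4, 245.6], [348.4, 240.9], [359.3, 235.8]]
0.05 [[339.2, 245.0], [349.9, 239.8], [361.4, 234.2]]
0.1 [[340.1, 244.4], [351.3, 238.8], [363.4, 232.7]]
0.15 [[340.8, 243.8], [352.6, 237.7], [365.3, 231.2]]
board ends [[352.2, 232.1], [262.0, 291.2]]
scene 49 232.20408163265307 231.12244897959184 228 236 228 235
0 [[234.2, 233.1], [232.1, 231.7], [229.8, 230.2]]
0.05 [[234.2, 234.2], [232.1, 233.7], [229.8, 233.1]]
0.1 [[234.2, 235.3], [232.0, 235.7], [229.7, 236.0]]
0.15 [[234.2, 236.4], [232.0, 237.6], [229.7, 238.9]]
board ends [[236.2, 270.5], [243.2, 193.5]]
[[ 0.966  0.259 -0.   ]
 [ 0.259 -0.966 -0.   ]
 [-0.     0.    -1.   ]]
0 [ 0.5392 -0.0641  0.1426] [ 2.521 -2.243  0.491]
0.05 [ 0.5417 -0.0679  0.14  ] [ 2.529 -2.221  0.504]
0.1 [ 0.5442 -0.0716  0.1372] [ 2.536 -2.2    0.518]
0.15 [ 0.5465 -0.0752  0.1342] [ 2.542 -2.18   0.533]
```

```bash
python3 -m jog '{"translation":[[0.9,-0.8,0],[0.9,-0.8,0],[0.9,-0.8,0],[0.9,-0.8,0],[0.9,-0.8,0],[0.9,-0.8,0]],"yaw":[0,0,0,0,0,0],"jaw":[0,0,0,0,0,0]}' 15; python3 -m jog '{"translation":[[0.9,-0.8,0],[0.9,-0.8,0],[0.9,-0.8,0],[0.9,-0.8,0],[0.9,-0.8,0],[0.9,-0.8,0]],"yaw":[0,0,0,0,0,0],"jaw":[0,0,0,0,0,0]}'; python3 -m jog '{"translation":[[0.724,-0.635,0],[0.724,-0.635,0],[0.724,-0.635,0],[0.724,-0.635,0],[0.724,-0.635,0],[0.724,-0.635,0]],"yaw":[0,0,0,0,0,0],"jaw":[0,0,0,0,0,0.2]}'; python3 -m jog '{"translation":[[0,0,0],[0,0,0],[0,0,0],[0,0,0],[0,0,0],[0,0,0],[0,0,0]],"yaw":[-0.3,-0.3,-0.3,-0.3,-0.3,-0.3,-0.3],"jaw":[0.2,0.2,0.2,0.3,0.3,0.3,0.3]}';python3 -m jog '{"translation":[[0,0,0],[0,0,0],[0,0,0],[0,0,0],[0,0,0],[0,0,0],[0,0,0]],"yaw":[-0.3025,-0.3025,-0.3025,-0.3025,-0.3025,-0.3025,-0.3025],"jaw":[0.3,0.3,0.3,0.3,0.3,0.3,0.3]}'
cat >> h.py <<'E'
def go(p,s): # tool-axis fractions bringing grasp point to p
    R=Ro.from_rotvec(s["tool_rot"]).as_matrix(); return (R.T@(np.array(p)-np.array(s["position"])-.164*R[:,2])/.2).round(4)
def yw(s):
    R=Ro.from_rotvec(s["tool_rot"]).as_matrix(); return np.rad2deg(np.arctan2(R[1,1],R[0,1])).round(2), R[:,2].round(3)
E
python3 - <<'E'
from h import *
s=ctrl.get_state(); print(yw(s),np.round(s["joint_positions"],2)); print(go(hp(.02,.105),s))
for n in ("wrist","top"):
    im=ctrl.get_image(n); cv2.imwrite(f"pics/{n}1.png",im["pixels"]); print(proj(im,hp(.02,.121),s),proj(im,hp(.02,.051),s))
E
```

```text
time: 1.5
position: [0.3003, -0.4271, 0.4051]
tool_rot: [3.114, 0.41, -0.001]
ft_force: [-0.3, -1.1, 0.0]
grip_width: 0.996
grip_force: 0.0
time: 2.25
position: [0.4325, -0.2274, 0.4046]
tool_rot: [3.115, 0.406, -0.001]
ft_force: [-0.7, -1.9, 0.2]
grip_width: 1.001
grip_force: 0.0
time: 3.0
position: [0.5395, -0.0684, 0.4044]
tool_rot: [3.115, 0.403, -0.002]
ft_force: [-0.1, -0.5, 0.1]
grip_width: 0.95
grip_force: 0.0
time: 3.88
position: [0.5398, -0.0666, 0.4048]
tool_rot: [2.593, 1.773, -0.001]
ft_force: [-0.6, 0.0, -0.0]
grip_width: 0.705
grip_force: 0.0
time: 4.75
position: [0.5401, -0.0656, 0.4047]
tool_rot: [1.494, 2.764, -0.0]
ft_force: [-0.5, -0.4, 0.1]
grip_width: 0.702
grip_force: 0.0
(np.float64(33.21), array([-0., -0., -1.])) [ 0.79  0.16 -0.79  1.69  0.12  1.34  0.56]
[-0.      0.0009  0.4956]
[[270.78987673 231.30879258]] [[270.60563402 163.62624282]]
[[360.16536218 235.17214104]] [[338.73303474 245.38553048]]
```

View pics/wrist1.png

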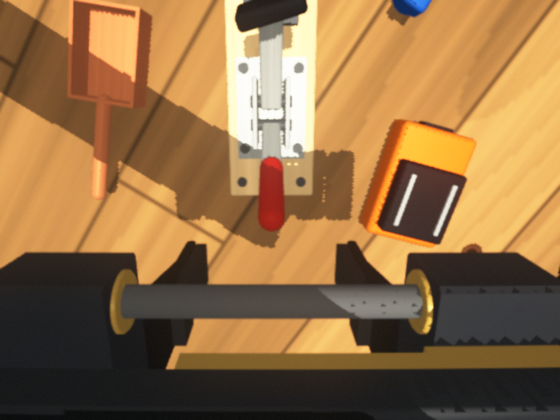

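The wrist view shows the grip from (271,158) to (271,231), matching the projection. It sits midway between the fingers and the board is aligned upright. I'll descend and pinch.

```bash
python3 -m jog '{"translation":[[0,0.001,0.1],[0,0.001,0.2],[0,0.001,0.3],[0,0.001,0.4],[0,0.001,0.495],[0,0.001,0.495],[0,0.001,0.495],[0,0.001,0.495]],"yaw":[0,0,0,0,0,0,0,0],"jaw":[0.3,0.3,0.3,0.3,0.3,0.3,1,1]}' 25; python3 -m jog '{"translation":[[0,0,0],[0,0,0],[0,0,0],[0,0,0],[0,0,0]],"yaw":[0,0,0,0,0],"jaw":[1,1,1,1,1]}'
python3 - <<'E'
from h import *
s=ctrl.get_state(); print(yw(s),(ctrl.get_state()["grip_width"])*87); print(go(hp(.02,.105),s))
E
```

```text
time: 5.85
position: [0.5407, -0.0653, 0.3066]
tool_rot: [1.487, 2.765, 0.0]
ft_force: [-0.8, -0.7, 0.7]
grip_width: 0.556
grip_force: 0.0
time: 6.48
position: [0.5402, -0.0655, 0.3058]
tool_rot: [-1.488, -2.766, 0.001]
ft_force: [-1.6, -0.2, 2.6]
grip_width: 0.201
grip_force: 25.0
(np.float64(33.44), array([-0., -0., -1.])) 17.4803970003408
[-0.0004  0.0005  0.0012]
```

Gripped: the opening is 17.5 mm on the 18 mm grip. Now I'll drag it along the arc.

```bash
python3 -m jog '{"translation":[[-0.049,0,0.031],[-0.094,0,0.067],[-0.135,0,0.108],[-0.171,0,0.153],[-0.202,0,0.202],[-0.227,0,0.254],[-0.247,0,0.308],[-0.26,0,0.364]],"yaw":[0,0,0,0,0,0,0,0],"jaw":[1,1,1,1,1,1,1,1]}'; python3 -m jog '{"translation":[[0,0,0],[0,0,0.01]],"yaw":[0,0],"jaw":[1,1]}'
python3 - <<'E'
from h import *
s=ctrl.get_state(); print(yw(s),s["ft_force"],s["grip_width"]); print(go(hp(.9,.105),s))
E
```

```text
time: 7.48
position: [0.5694, -0.1099, 0.2336]
tool_rot: [1.489, 2.765, -0.002]
ft_force: [-3.6, -1.9, 6.5]
grip_width: 0.193
grip_force: 25.0
time: 7.72
position: [0.5695, -0.1101, 0.2319]
tool_rot: [1.489, 2.764, -0.002]
ft_force: [-1.8, -6.2, 7.7]
grip_width: 0.191
grip_force: 25.0
(np.float64(33.39), array([ 0.001, -0.002, -1.   ])) [-1.80375038 -6.1527551   7.72853658] 0.19053635920215772
[ 0.0083  0.0005 -0.0046]
```

```bash
python3 -m jog '{"translation":[[0,0,0.01],[0,0,0.02],[0,0,0.02]],"yaw":[0,0,0],"jaw":[1,1,1]}'
```

```text
time: 8.1
position: [0.5696, -0.1101, 0.2295]
tool_rot: [1.488, 2.763, -0.004]
ft_force: [-3.0, -5.5, 13.6]
grip_width: 0.194
grip_force: 25.0
```

```bash
python3 -m jog '{"translation":[[0,0,0.01],[0,0,0.02],[0,0,0.02]],"yaw":[0,0,0],"jaw":[1,1,1]}'
```

```text
time: 8.48
position: [0.5699, -0.1102, 0.2271]
tool_rot: [1.488, 2.762, -0.006]
ft_force: [-7.7, -5.1, 23.5]
grip_width: 0.192
grip_force: 23.7
```

```bash
python3 -m jog '{"translation":[[0,0,0],[0,0,0],[0,0,0],[0,0,-0.1],[0,0,-0.3],[0,0,-0.5],[0,0,-0.7],[0,0,-0.7]],"yaw":[0,0,0,0,0,0,0,0],"jaw":[0.3,0.3,0.3,0.3,0.3,0.3,0.3,0.3]}'; python3 -m jog '{"translation":[[0,0,0],[0,0,0]],"yaw":[0,0],"jaw":[0.2,0]}'
python3 - <<'E'
from h import *
s=ctrl.get_state(); print(yw(s),s["position"])
im=ctrl.get_image("top"); cv2.imwrite("pics/top2.png",im["pixels"]); 
iw=ctrl.get_image("wrist"); cv2.imwrite("pics/wrist2.png",iw["pixels"]); sc=ctrl.get_image("scene")
W=ORG+.085*CX
for n,i in(("top",im),("wrist",iw),("scene",sc)):
    print(n,"wing_mid",proj(i,W+[0,0,.087],s).round(1),"tip",proj(i,hp(.9,.121),s).round(1),"base",proj(i,hp(.9,.051),s).round(1))
    for d in ctrl.silhouettes("wing",i)[:2]:
        print(d["p"],d["at"],rect(i,d["region"],.1,s)[0])
t=np.hstack([sc["pixels"][160:290,170:310],im["pixels"][195:325,240:380]])
cv2.imwrite("pics/c2.png",cv2.resize(t,None,fx=2.8,fy=2.8,interpolation=cv2.INTER_CUBIC))
print("target W",W)
E
```

```text
time: 9.48
position: [0.5702, -0.108, 0.3678]
tool_rot: [1.484, 2.76, 0.003]
ft_force: [0.2, 0.4, -0.9]
grip_width: 0.701
grip_force: 0.0
time: 9.72
position: [0.5685, -0.1087, 0.3619]
tool_rot: [-1.487, -2.765, 0.001]
ft_force: [-0.9, 1.0, -0.5]
grip_width: 0.837
grip_force: 0.0
(np.float64(33.46), array([-0.002,  0.001, -1.   ])) [ 0.56849963 -0.10870227  0.36189022]
top wing_mid [[281.9 282.2]] tip [[376.2 219.4]] base [[346.4 238.3]]
0.73 [283.0, 285.5] ((455.2901916503906, 65.49481201171875), (45.47322082519531, 15.559581756591797), 50.004615783691406)
0.7 [307.5, 261.6] ((508.4244384765625, -3.4436798095703125), (76.12496948242188, 253.1707763671875), 33.42573547363281)
wrist wing_mid [[ 271.2 -137.1]] tip [[271.3 223.4]] base [[271.3 131.3]]
scene wing_mid [[239.  190.6]] tip [[231.8 275.6]] base [[234.9 251.1]]
0.58 [242.3, 189.1] ((464.44427490234375, 67.15520477294922), (31.44438362121582, 34.023460388183594), 37.19999313354492)
0.17 [298.2, 259.8] ((687.5244140625, -29.005699157714844), (74.69808197021484, 121.41059112548828), 17.693418502807617)
target W [0.45404141 0.06483387 0.        ]
```

View pics/wrist2.png

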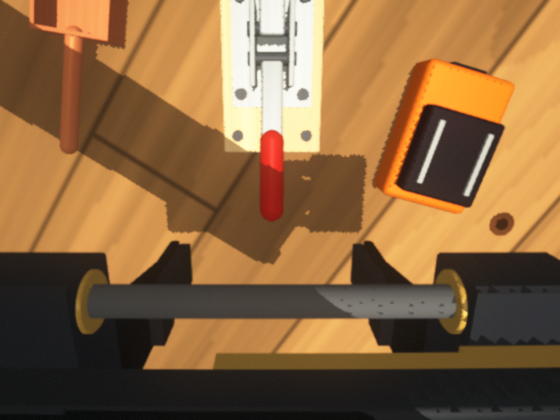

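View pics/c2.png

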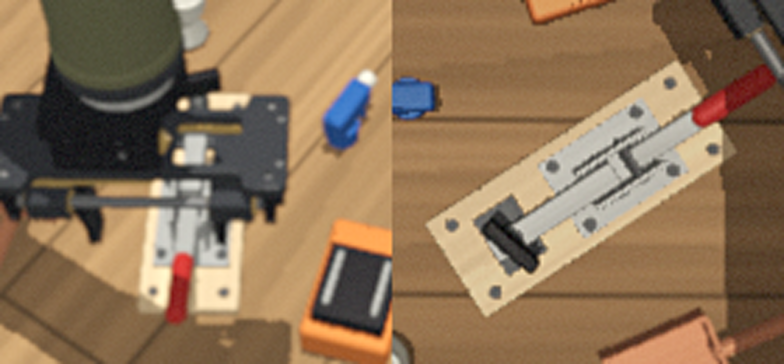

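The handle is down on its stop: the tip is at (271,219) and the base at (271,131), both as predicted for 0.9 rad. The top camera puts the wing at (0.455, 0.0655), matching the expected (0.454, 0.065), with its long side at yaw 50°. That makes the screw about 1.14 rad. I'll move above it and turn to pinch across it.

```bash
python3 -m jog '{"translation":[[0.2,0,0],[0.5,0,0],[0.8,0,0],[0.8,0,0],[0.8,0,0],[0.8,0,0]],"yaw":[0,0,0,0,0,0],"jaw":[0,0,0,0,0,0]}'; python3 -m jog '{"translation":[[0.24,0,0],[0.24,0,0],[0.24,0,0],[0.24,0,0],[0.24,0,0],[0.24,0,0],[0.24,0,0]],"yaw":[-0.3,-0.3,-0.3,-0.3,-0.3,-0.3,-0.3],"jaw":[0,0,0,0,0,0,0]}';  python3 -m jog '{"translation":[[0,0,0],[0,0,0],[0,0,0],[0,0,0],[0,0,0],[0,0,0],[0,0,0]],"yaw":[-0.292,-0.292,-0.292,-0.292,-0.292,-0.292,-0.292],"jaw":[0,0,0,0,0,0,0]}'
python3 - <<'E'
from h import *
s=ctrl.get_state(); print(yw(s),np.round(s["joint_positions"],2))
iw=ctrl.get_image("wrist"); cv2.imwrite("pics/wrist3.png",iw["pixels"]); W=ORG+.085*CX
print(proj(iw,W+[0,0,.1],s),go(W+[0,0,.087],s))
for d in ctrl.silhouettes("wing",iw)[:2]: print(d["p"],d["at"],rect(iw,d["region"],.1,s)[0])
E
```

```text
time: 10.78
position: [0.4813, 0.0234, 0.3629]
tool_rot: [-1.491, -2.765, -0.001]
ft_force: [-0.1, -0.1, -0.1]
grip_width: 0.996
grip_force: 0.0
time: 11.65
position: [0.4546, 0.0643, 0.3628]
tool_rot: [-0.076, -3.14, -0.001]
ft_force: [0.5, 0.6, 0.7]
grip_width: 1.001
grip_force: 0.0
time: 12.52
position: [0.4544, 0.0647, 0.3629]
tool_rot: [1.322, -2.85, -0.0]
ft_force: [0.2, -0.7, 0.2]
grip_width: 1.004
grip_force: 0.0
(np.float64(139.79), array([-0.,  0., -1.])) [ 0.68 -0.05 -0.85  1.93 -0.04  1.24  2.29]
[[269.53609079 210.202849  ]] [0.0007 0.0014 0.5596]
0.62 [275.6, 207.6] ((451.45050048828125, 64.8788833618164), (48.6048469543457, 11.679171562194824), 50.1959342956543)
```

View pics/wrist3.png

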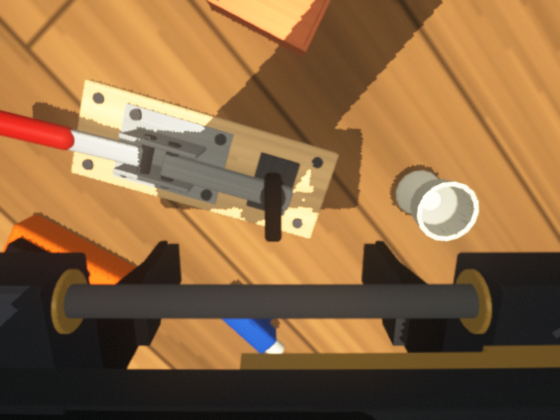

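The wing stands vertical in the image at (273,207), aligned with the pads and centred between the fingers. The cup at (445,210) is outside the finger and lower than it.

```bash
python3 -m jog '{"translation":[[0.001,0.001,0.12],[0.001,0.001,0.24],[0.001,0.001,0.36],[0.001,0.001,0.48],[0.001,0.001,0.56],[0.001,0.001,0.56],[0.001,0.001,0.56],[0.001,0.001,0.56]],"yaw":[0,0,0,0,0,0,0,0],"jaw":[0.2,0.3,0.4,0.5,0.5,0.5,0.6,0.7]}' 18; python3 -m jog '{"translation":[[0,0,0],[0,0,0],[0,0,0],[0,0,0],[0,0,0],[0,0,0]],"yaw":[0,0,0,0,0,0],"jaw":[1,1,1,1,1,1]}'
python3 - <<'E'
from h import *
s=ctrl.get_state(); print(yw(s),s["grip_width"]*87,np.round(s["torque"],2)); print(go(ORG+.085*CX+[0,0,.087],s))
E
```

```text
time: 13.62
position: [0.4545, 0.0649, 0.2518]
tool_rot: [-1.327, 2.846, -0.002]
ft_force: [0.1, -0.2, 0.0]
grip_width: 0.363
grip_force: 0.0
time: 14.38
position: [0.4537, 0.0653, 0.2511]
tool_rot: [1.328, -2.846, -0.001]
ft_force: [-3.1, 2.9, 6.2]
grip_width: 0.137
grip_force: 18.0
(np.float64(140.03), array([-0.001,  0.   , -1.   ])) 11.94864079790718 [0.53 0.72 0.02]
[ 0.0003 -0.0034  0.0007]
```

```bash
python3 -m jog '{"translation":[[0,0,0],[0,0,0],[0,0,0],[0,0,0],[0,0,0],[0,0,0],[0,0,0],[0,0,0]],"yaw":[0.05,0.1,0.15,0.2,0.25,0.3,0.35,0.4],"jaw":[1,1,1,1,1,1,1,1]}'; python3 -m jog '{"translation":[[0,0,0],[0,0,0],[0,0,0],[0,0,0],[0,0,0]],"yaw":[0.04,0.08,0.12,0.16,0.16],"jaw":[1,1,1,1,1]}'
python3 - <<'E'
from h import *
s=ctrl.get_state(); print(yw(s),s["grip_width"]*87,np.round(s["torque"],2),np.round(s["joint_positions"],2)); print(go(ORG+.085*CX+[0,0,.087],s))
E
```

```text
time: 15.38
position: [0.4537, 0.0655, 0.2512]
tool_rot: [-0.606, -3.082, -0.0]
ft_force: [-4.4, 2.9, 4.7]
grip_width: 0.136
grip_force: 18.0
time: 16.0
position: [0.4537, 0.0656, 0.2511]
tool_rot: [-1.347, -2.837, -0.0]
ft_force: [-3.7, 2.2, 4.8]
grip_width: 0.137
grip_force: 18.0
(np.float64(39.18), array([-0.001,  0.001, -1.   ])) 11.95244418482309 [ 0.6   0.64 -0.04] [ 0.51  0.1  -0.73  2.06  0.08  1.    0.42]
[-0.0047 -0.0009  0.0007]
```

```bash
for i in 1; do :; done; python3 -m jog '{"translation":[[0,0,0],[0,0,0]],"yaw":[0.02,0.02],"jaw":[1,1]}' | tail -0; python3 -c "
from h import *
s=ctrl.get_state();print(yw(s)[0],np.round(s['torque'],3))"; python3 -m jog '{"translation":[[0,0,0],[0,0,0]],"yaw":[0.01,0.01],"jaw":[1,1]}' | tail -0; python3 -c "
from h import *
s=ctrl.get_state();print(yw(s)[0],np.round(s['torque'],3))"; python3 -m jog '{"translation":[[0,0,0],[0,0,0]],"yaw":[0.01,0.01],"jaw":[1,1]}' | tail -0; python3 -c "
from h import *
s=ctrl.get_state();print(yw(s)[0],np.round(s['torque'],3))"
```

```text
35.61 [ 0.557  0.64  -0.003]
33.83 [ 0.64   0.615 -0.03 ]
32.11 [0.573 0.634 0.32 ]Exception ignored on flushing sys.stdout:
BrokenPipeError: [Errno 32] Broken pipe
Exception ignored on flushing sys.stdout:
BrokenPipeError: [Errno 32] Broken pipe
Exception ignored on flushing sys.stdout:
BrokenPipeError: [Errno 32] Broken pipe
```

```bash
python3 -m jog '{"translation":[[0,0,0],[0,0,0],[0,0,0]],"yaw":[0.008,0.008,0.008],"jaw":[1,1,1]}'; python3 -c "
from h import *
s=ctrl.get_state();print(yw(s)[0],np.round(s['torque'],3),s['grip_width']*87,np.round(go(ORG+.085*CX+[0,0,.087],s),4))"
```

```text
time: 17.12
position: [0.4538, 0.0657, 0.2511]
tool_rot: [-1.554, -2.73, 0.0]
ft_force: [-3.1, 3.6, 4.5]
grip_width: 0.139
grip_force: 18.0
30.7 [0.56  0.625 0.445] 12.065916783287935 [-0.0046 -0.0007  0.0007]
```

```bash
python3 -m jog '{"translation":[[0,0,0],[0,0,0],[0,0,0],[0,0,0],[0,0,0],[0,0,0],[0,0,0],[0,0,0]],"yaw":[-0.05,-0.1,-0.15,-0.2,-0.25,-0.3,-0.35,-0.4],"jaw":[1,1,1,1,1,1,1,1]}'; python3 -m jog '{"translation":[[0,0,0],[0,0,0],[0,0,0],[0,0,0],[0,0,0]],"yaw":[-0.04,-0.08,-0.115,-0.115,-0.115],"jaw":[1,1,1,1,1]}'
python3 - <<'E'
from h import *
s=ctrl.get_state(); print(yw(s),s["grip_width"]*87,s["grip_force"],np.round(s["torque"],3),np.round(s["joint_positions"],2)); print(go(ORG+.085*CX+[0,0,.087],s))
iw=ctrl.get_image("wrist"); cv2.imwrite("pics/w4.png",iw["pixels"])
for n in("wrist","top"):
  i=iw if n=="wrist" else ctrl.get_image(n)
  if n=="top": cv2.imwrite("pics/t4.png",i["pixels"])
  for d in ctrl.silhouettes("wing",i)[:2]: print(n,d["p"],d["at"],d["region"].sum(),rect(i,d["region"],.1,s)[0])
  print(proj(i,hp(.9,.121),s),proj(i,hp(.9,.051),s))
E
python3 -c "
import cv2,numpy as np
a=cv2.imread('pics/w4.png');b=cv2.imread('pics/t4.png')[150:360,170:450]
cv2.imwrite('pics/m4.png',np.hstack([cv2.resize(a,(400,300)),cv2.resize(b,(400,300))]))"
```

```text
time: 18.12
position: [0.4537, 0.0654, 0.2511]
tool_rot: [0.353, -3.121, -0.001]
ft_force: [-3.9, 1.6, 5.8]
grip_width: 0.136
grip_force: 18.0
time: 18.75
position: [0.4538, 0.0653, 0.2511]
tool_rot: [0.9, -3.009, -0.001]
ft_force: [-3.9, 1.3, 6.0]
grip_width: 0.135
grip_force: 18.0
(np.float64(123.31), array([-0.001,  0.   , -1.   ])) 11.773969656658902 18.00051800440997 [0.603 0.734 0.009] [ 0.61  0.12 -0.84  2.06  0.1   1.    1.87]
[-0.0004 -0.0035  0.0007]
wrist 0.63 [272.1, 264.3] 2486 ((449.380126953125, 64.67131042480469), (52.10970687866211, 11.889128684997559), 33.20417785644531)
[[-193.4067985   262.96695752]] [[-37.48934935 253.10934718]]
[[376.15062325 219.38872804]] [[346.44384906 238.32306065]]
```

View pics/m4.png

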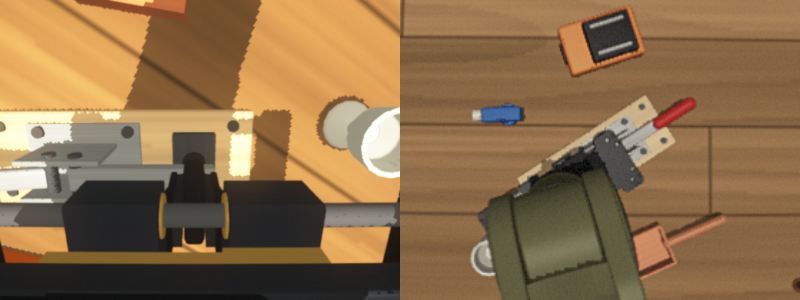

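The wrist view shows the wing between the pads at about (195,190), square across the arm at yaw 33.2° against an ideal 33.45°. The top view shows the handle still flat and the bystanders unmoved. Handing in while still gripping.

```bash
python3 -c "
from bench import ctrl
print(ctrl.close_job())"
```

```text
the job is handed in; nothing more can be done
None
```

The clamp is shut; I turned the thumbscrew clockwise until it seated, then backed it off a quarter turn, and handed the job in with the gripper still holding the wing there at 18 N (about 19 s of the 72 s).

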